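# Sweep the finished cassettes into the gathering bay

### The job

Clear the finished specimens off the dissecting bench: with the fingertips, push the three green cassettes across the steel top through the open mouth of the white-walled bay, so that all three lie flat on its blue floor. Only slide them, never lift them or tip them over. Leave the white cassette, which is still in use, and everything else on the bench where they are.

Things in the scene. Friction and masses are not known exactly. Their poses are not given: they have to be found in the camera images.
- bay: fixed gathering bay: three white walls, 25 mm high, 5 mm thick, round a blue floor level with the bench (no step). Fourth side (mouth) fully open, facing roughly the robot's right. Inside 170 mm wide, 120 mm deep. Origin: middle of the mouth line, bench height. x points from mouth into bay (back wall at x = 120 mm), y along the mouth (side walls at y = -85 and +85 mm, inner faces), z up.
- green_a: green closed plastic tissue cassette, 41 x 29 x 13 mm, 15 to 30 g, lying flat loose on the bench, slotted lid up. Origin: centre of its underside. x along its 41 mm side (pale label strip at the -x end), y along its 29 mm side, z up. To be swept into the bay.
- green_b: green closed plastic tissue cassette, 41 x 29 x 13 mm, 15 to 30 g, lying flat loose on the bench, slotted lid up. Origin: centre of its underside. x along its 41 mm side (pale label strip at the -x end), y along its 29 mm side, z up. To be swept into the bay.
- green_c: green closed plastic tissue cassette, 41 x 29 x 13 mm, 15 to 30 g, lying flat loose on the bench, slotted lid up. Origin: centre of its underside. x along its 41 mm side (pale label strip at the -x end), y along its 29 mm side, z up. To be swept into the bay.
- white_cassette: white closed plastic tissue cassette, 41 x 29 x 13 mm, 15 to 30 g, lying flat loose on the bench, slotted lid up. Origin: centre of its underside. x along its 41 mm side (pale label strip at the -x end), y along its 29 mm side, z up. Stays where it is.
- bottle: small white bottle with a red cap, 34 mm across, 75 mm high, upright; origin at the centre of its underside. Bystander.
- dish: closed glass dish, a disc 60 mm across and 14 mm high, loose; origin at the centre of its underside. Bystander.
- jar: amber jar with a blue lid, 48 mm across, 60 mm high, upright, loose; origin at the centre of its underside. Bystander.
- forceps: steel forceps, 115 mm long, 4 mm thick, lying on a 4 mm blue-green mat; origin at the centre of the underside, x along the length. Bystander.
- scalpel: scalpel, 127 mm long, 5 mm thick, lying on the same mat; origin at the underside, near its middle, x along the length. Bystander.

How it is judged:
By the outcome, as a careful person would: the job done as asked, in the order asked, and still so for the second after the job is handed in, with the robot touching nothing.
It also fails if it takes over 61 s, if anything falls off the work surface, if the arm or the gripper's body presses on something with over 40 N, if the wrist force passes 120 N, or if a joint passes its speed limit or range.

### The arm

A 6-joint arm with a two-finger parallel gripper is mounted at the origin on the work surface. World frame = base frame: x ahead of the robot, y to its left, z up, the work surface at z = 0. Lengths are in mm, angles in rad, forces in N, time in s.
With the tool pointing down it reaches from about 400 to 925 mm from the base axis. Payload 12.5 kg.
Tool frame: the origin (TCP) lies at the very end of the fingers, on their centre line; the grasp point (between the pads) lies behind it (env.grip_depth is the z of the grasp point in the tool frame, in mm); z points along the fingers, y is the line along which they close (so a half turn about z gives the same grasp; the last joint's range is limited). The gripper opens to 95 mm and grips with 3 to 60 N. Pads are 20 mm wide; open, the fingers measure 119 mm over their backs; the gripper's body (75 mm by 180 mm) begins 59 mm behind the grasp point.
Start: joints at [1.057, 0.491, 1.559, -0, 1.092, -0.106], TCP at [247.855, 573.772, 214.661] pointing down, gripper open.
Joint ranges: [-3.1, 3.1], [-0.84, 2.19], [0.05, 2.79], [-1.13, 4.28], [0.06, 2.93], [-2.69, 2.69]. Speed limits (rad/s): [2.22, 2.22, 2.79, 3.14, 3.14, 3.14].

### API

Orientations are given as [roll, pitch, yaw] about the fixed x, y, z axes, in that order (R = Rz(yaw) Ry(pitch) Rx(roll)).
In Python, from cell import env, optics gives the robot as it stands.
- The arm moves only by the tool step_arm, never from a script. Its argument "moves" is a list of rows, each an object of numbers: "tx", "ty", "tz": the shift along the tool's x, y, z in mm; "roll": the turn about the tool's z in rad. In form: [{"tx": .., "ty": .., "tz": .., "roll": ..}, ...]. A call has 1 to 12 rows; each row is the pose to reach, as a shift and turn from the pose commanded when the call began, along the tool's axes at that moment; what a row does not reach only later rows make up. A row lasts 1/12 s, in which the tool goes at most 41.7 mm and 7.16 degrees, less where a joint would pass 70% of its speed; a pose out of reach is approached as far as the arm can. A call with a gripper value outside its range is refused whole. "grip" is the finger opening in mm, from 0 to 95.1, set as the call begins (left out, the last holds). The fingers move at their own pace and stop on an object; the grip force is fixed at half the most. Time passes only in rows, so rows that repeat a pose let the fingers close. It gives the time, the measured TCP pose, the force, the opening and the grip force at its end, in the units of the state.
- env.state(): the state, without advancing time (a new reading comes with each control period).
- optics.read_camera(name): name is "side" or "top"; returns a dict with "pixels" (420x560x3 uint8, blue, green, red), "mtx" (3x3 intrinsics, pixels), "dist" ([k1, k2, p1, p2, k3] as OpenCV has them; the pictures are not rectified), "view" (4x4, takes a point from world to camera coordinates). Camera axes: x right, y down, z forward; pixel columns grow to the right and rows downward; lengths in mm; the calibration is good to about 2 mm. A picture is of the moment at which its call begins. There is no depth.
- env.job_done(): hands the job in; it is judged then, once.
The state is a dict: "t": time; "joints": joint angles; "qvel": joint speeds; "tau": joint torques, N m; "eef_pos": TCP position; "tcp_rot": TCP orientation; "ft_force": force on the tool from outside, world axes, zero at the start; "moment": the same for the moment, N m; "opening": opening from 0.0 (shut) to 1.0 (fully open); "grip_force": force on a finger pad.
Only numpy, scipy, OpenCV 4.12 (cv2) and the standard library are available. Lean on these libraries where they do the work, as an engineer would, in place of code of your own. Each camera call takes 0.05 s, during which the arm holds its last target. There are 200 camera calls.

## Working session

There is one attempt and no reset: what is moved stays moved. The work goes in short steps, Python scripts to look and compute and a tool call to move; the robot and the scene stay as the last step left them, time stands still between calls to the robot, and variables do not carry over. Pictures are saved under pics/ and viewed, at most 10 in all, crops included, and the job is handed in when it is done.

Besides the shell and the picture viewer there is one more tool, called after "Request:" as name([rows], argument=value, ...), one row to a line, values as JSON. step_arm: Moves the arm, as the interface text tells. Its arguments: {"type":"object","properties":{"moves":{"type":"array"},"grip":{"type":"number"}},"required":["moves"]}

```bash
mkdir -p pics; ls
python3 - <<'E'
from cell import env, optics
import cv2
for n in("top","side"):
    r=optics.read_camera(n); cv2.imwrite(f"pics/{n}0.png",r["pixels"]); print(n,r["mtx"],r["dist"],r["view"])
print(env.state(), env.grip_depth)
E
```

```text
pics
top [[514.94954213   0.         278.19528414]
 [  0.         514.94954213 202.13578331]
 [  0.           0.           1.        ]] [-0.04731158  0.          0.          0.          0.        ] [[-1.33468321e-02 -9.99903664e-01 -3.81117162e-03 -1.15722372e+02]
 [-9.76294486e-01  1.38549962e-02 -2.16002583e-01  6.01123426e+02]
 [ 2.16034578e-01  8.37875617e-04 -9.76385354e-01  9.27601574e+02]
 [ 0.00000000e+00  0.00000000e+00  0.00000000e+00  1.00000000e+00]]
side [[508.01600232   0.         278.5254897 ]
 [  0.         508.01600232 211.11536053]
 [  0.           0.           1.        ]] [-0.11363201  0.          0.          0.          0.        ] [[-8.86864209e-01 -4.61748854e-01  1.61205291e-02  4.79195198e+02]
 [-3.58442329e-01  6.65593722e-01 -6.54602241e-01  3.11874897e+02]
 [ 2.91532111e-01 -5.86321578e-01 -7.55801584e-01  1.04812638e+03]
 [ 0.00000000e+00  0.00000000e+00  0.00000000e+00  1.00000000e+00]]
{'t': 0.1, 'joints': array([ 1.05738892e+00,  4.91504792e-01,  1.55938227e+00,  9.89251771e-06,
        1.09168270e+00, -1.05578164e-01]), 'qvel': array([-2.30532373e-03, -2.42008036e-03, -2.50312276e-04,  9.80481306e-05,
       -1.14758773e-03,  5.75919134e-04]), 'tau': array([ 2.12230487e-03, -6.13620472e+01, -2.58604664e+01,  6.93428982e-02,
        4.69201547e-02, -8.96909137e-05]), 'eef_pos': array([247.74830319, 573.5743135 , 214.11890356]), 'tcp_rot': array([-3.14062192e+00, -1.11694576e-04,  2.73375879e+00]), 'ft_force': array([ 0.83240841, -0.06061666, -0.92289137]), 'moment': array([-0.04858002, -0.02802486,  0.03467309]), 'grip_force': 0.0, 'opening': 0.9986706444247261} -18.8
```

View pics/top0.png

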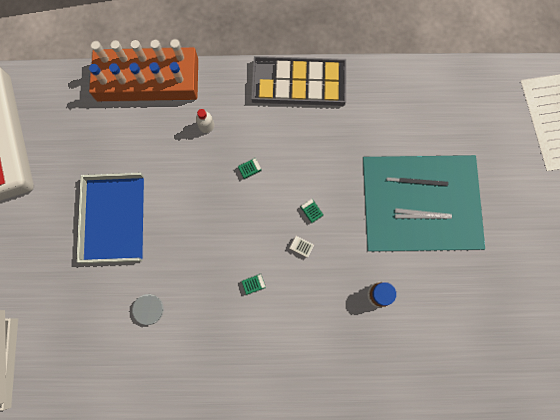

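View pics/side0.png

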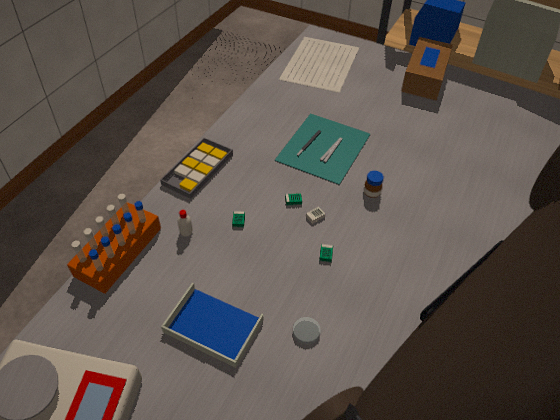

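The top view shows the bay with its mouth near column 143, rows 177–262. The greens are near (249,169), (312,211) and (252,285), and the white cassette is at (301,247). The bottle is at (204,121), the dish at (147,310) and the jar at (383,294). In the side view the greens are near (238,219), (293,199) and (326,253), and white is at (316,215).

Run:
```python
import cv2
t=cv2.imread("pics/top0.png"); s=cv2.imread("pics/side0.png")
cv2.imwrite("pics/tc.png",cv2.resize(t[150:300,225:335],None,fx=4,fy=4,interpolation=cv2.INTER_CUBIC)) 
cv2.imwrite("pics/sc.png",cv2.resize(s[180:375,155:355],None,fx=3,fy=3,interpolation=cv2.INTER_CUBIC))
```

```text
(no output)
```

View pics/tc.png

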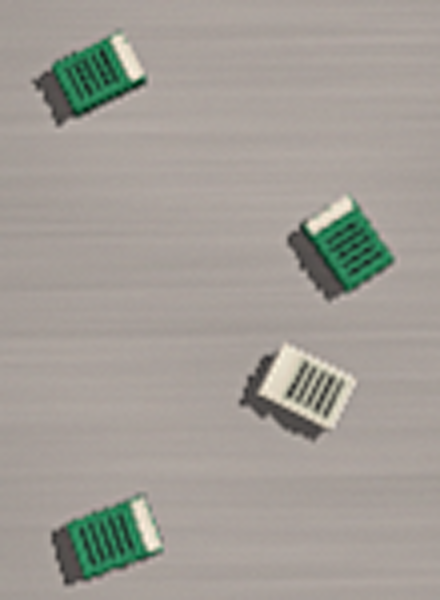

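View pics/sc.png

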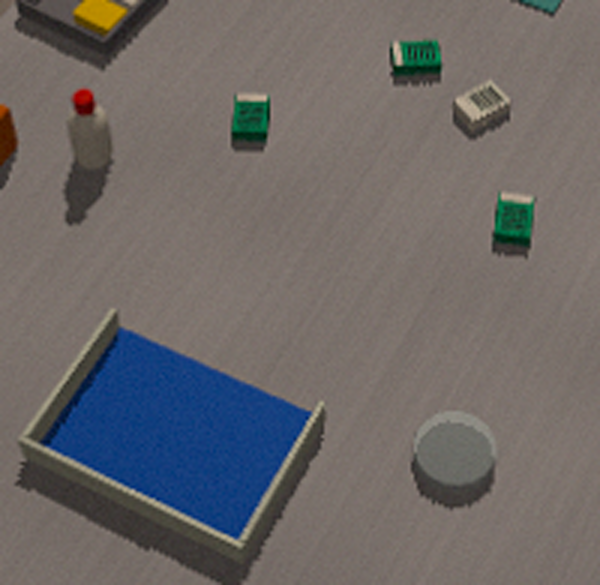

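Lid centres as I read them in the top crop are A (99,72), B (348,242), white (309,386) and C (112,538). In the side crop they are A (251,114), B (417,55), white (482,103) and C (515,215). The bay mouth floor corners in the side crop are near (120,330) and (310,412).

```bash
cat > h.py <<'E'
import numpy as np, cv2
from cell import env, optics
def cams(): return {n:optics.read_camera(n) for n in("top","side")}
def ray(r,p):
    u=cv2.undistortPoints(np.array([[p]],float),r["mtx"],r["dist"])[0,0]
    V=r["view"]; R=V[:3,:3]; o=-R.T@V[:3,3]; d=R.T@np.r_[u,1]; return o,d/np.linalg.norm(d)
def onz(r,p,z):
    o,d=ray(r,p); return o+d*(z-o[2])/d[2]
def tri(c,pt,ps):
    A=[];b=[]
    for n,p in(("top",pt),("side",ps)):
        o,d=ray(c[n],p); P=np.eye(3)-np.outer(d,d); A.append(P); b.append(P@o)
    return np.linalg.lstsq(np.vstack(A),np.hstack(b),rcond=None)[0]
def un(p,off,f): return [(p[0]+.5)/f-.5+off[0],(p[1]+.5)/f-.5+off[1]]
E
python3 - <<'E'
from h import *
np.set_printoptions(precision=1,suppress=True)
c=cams(); T=lambda p:un(p,(225,150),4); S=lambda p:un(p,(155,180),3)
L=dict(A=[(53,73),(120,34),(147,75),(75,108)],B=[(301,222),(348,194),(394,258),(350,292)],W=[(285,343),(357,380),(333,430),(262,393)],C=[(65,532),(143,493),(162,547),(78,583)])
s=dict(A=(251,114),B=(417,55),W=(482,103),C=(515,215))
for k,v in L.items():
    m=np.mean(v,0); print(k,"tri",tri(c,T(m),S(s[k])),"top z13",onz(c["top"],T(m),13)[:2],[onz(c["top"],T(q),13)[:2] for q in v])
for p in[(143,178),(143,261),(83,261),(87,177)]: print("bay floor top",onz(c["top"],p,0))
for p in[(120,330),(310,412),(235,535),(45,440)]: print("side z0",onz(c["side"],S(p),0))
for p in[(113,312),(322,405),(241,545),(24,440)]: print("side z25",onz(c["side"],S(p),25))
print("dish",onz(c["top"],(147,310),14),"bottle",onz(c["top"],(202,114),75),onz(c["side"],S((90,160)),0),"jar",onz(c["top"],(384,294),60))
E
```

```text
A tri [687.2 -64.7   8.4] top z13 [684.6 -65.3] [array([684.7, -41.7]), array([705.2, -76.3]), array([682.9, -90.2]), array([665.8, -53.1])]
B tri [ 595.3 -191.8    7.6] top z13 [ 593.8 -191.6] [array([ 604.2, -167.9]), array([ 618.5, -192.1]), array([ 585. , -214.5]), array([ 567.8, -191.7])]
W tri [ 522.1 -170.2    5.8] top z13 [ 520.3 -170.1] [array([ 542.3, -158.5]), array([ 523.2, -194. ]), array([ 498.4, -181.4]), array([ 517.3, -146.5])]
C tri [447.5 -71.1  11.8] top z13 [446.3 -71.5] [array([449.9, -48.3]), array([468.5, -86.8]), array([442., -96.]), array([425. , -54.7])]
bay floor top [669.6 157.9   0. ]
bay floor top [496.2 150.4   0. ]
bay floor top [497.5 273.1   0. ]
bay floor top [673.7 276.5   0. ]
side z0 [671.4 161.5   0. ]
side z0 [510.5 154.6   0. ]
side z0 [509.6 263.5   0. ]
side z0 [667.7 265.6   0. ]
side z25 [673.6 162.6  25. ]
side z25 [498.6 157.6  25. ]
side z25 [495.3 277.   25. ]
side z25 [669.7 282.   25. ]
dish [398.8 135.1  14. ] bottle [779.2  25.3  75. ] [784.5  35.6   0. ] jar [ 421.9 -319.5   60. ]
```

The bay measures x ≈ 497–671, mouth y ≈ 157 and back y ≈ 278, which agrees with 170×120. The lids triangulate at 6–12 mm, which is consistent with 13 mm. I'll push with two fingers 20 mm apart at z ≈ 4, doing A first along its own long axis.

```bash
cat >> h.py <<'E'
from scipy.spatial.transform import Rotation as Ro
def rel(*way,s=None):
    """way: (x,y,z,yaw deg) -> tx,ty,tz,roll from present pose"""
    s=s or env.state(); R=Ro.from_euler("xyz",s["tcp_rot"]); y0=s["tcp_rot"][2]
    print("now",s["t"],s["eef_pos"].round(1),np.degrees(y0).round(1),s["ft_force"].round(1))
    for w in way:
        d=R.inv().apply(np.array(w[:3])-s["eef_pos"]); r=-(np.radians(w[3])-y0)
        print(w,d.round(1),round((r+np.pi)%(2*np.pi)-np.pi,3))
E
python3 -c "
from h import *
rel((706,-103,120,118),(706,-103,30,118),(706,-103,4,118))"
```

```text
now 0.2 [247.8 573.6 214.3] 156.6 [-0.2  0.3 -0. ]
(706, -103, 120, 118) [-689.  -439.4   94.5] 0.674
(706, -103, 30, 118) [-689.  -439.3  184.5] 0.674
(706, -103, 4, 118) [-689.  -439.3  210.5] 0.674
```

Request:
step_arm([
  {"tx":-340,"ty":-217,"tz":40,"roll":0.33},
  {"tx":-340,"ty":-217,"tz":40,"roll":0.33},
  {"tx":-340,"ty":-217,"tz":40,"roll":0.33},
  {"tx":-340,"ty":-217,"tz":40,"roll":0.33},
  {"tx":-340,"ty":-217,"tz":40,"roll":0.33},
  {"tx":-340,"ty":-217,"tz":40,"roll":0.33},
  {"tx":-340,"ty":-217,"tz":40,"roll":0.33},
  {"tx":-340,"ty":-217,"tz":40,"roll":0.33},
  {"tx":-340,"ty":-217,"tz":40,"roll":0.33},
  {"tx":-689,"ty":-439,"tz":95,"roll":0.674},
  {"tx":-689,"ty":-439,"tz":95,"roll":0.674},
  {"tx":-689,"ty":-439,"tz":95,"roll":0.674},
], grip=20)

```text
t: 1.2
eef_pos: [527.4, 160.3, 161.3]
tcp_rot: [3.141, -0.0, 2.053]
ft_force: [0.7, 1.6, -0.3]
opening: 0.231
grip_force: 0.0
```

```bash
python3 -c "
from h import *
rel((706,-103,120,118),(706,-103,30,118),(706,-103,4,118))"
```

```text
now 1.2 [527.4 160.3 161.3] 117.6 [ 0.7  1.6 -0.3]
(706, -103, 120, 118) [-316.1   36.    41.3] -0.006
(706, -103, 30, 118) [-316.1   36.   131.3] -0.006
(706, -103, 4, 118) [-316.1   36.   157.3] -0.006
```

Request:
step_arm([
  {"tx":-310,"ty":36,"tz":50,"roll":0},
  {"tx":-310,"ty":36,"tz":50,"roll":0},
  {"tx":-310,"ty":36,"tz":50,"roll":0},
  {"tx":-310,"ty":36,"tz":50,"roll":0},
  {"tx":-310,"ty":36,"tz":50,"roll":0},
  {"tx":-310,"ty":36,"tz":50,"roll":0},
  {"tx":-310,"ty":36,"tz":50,"roll":0},
  {"tx":-310,"ty":36,"tz":50,"roll":0},
  {"tx":-310,"ty":36,"tz":50,"roll":0},
  {"tx":-310,"ty":36,"tz":90,"roll":0},
  {"tx":-310,"ty":36,"tz":90,"roll":0},
  {"tx":-310,"ty":36,"tz":90,"roll":0},
])

```text
t: 2.2
eef_pos: [702.7, -93.9, 69.9]
tcp_rot: [-3.138, -0.003, 2.06]
ft_force: [0.3, -0.2, 0.6]
opening: 0.206
grip_force: 0.0
```

```bash
python3 -c "
from h import *
rel((706,-103,30,118),(706,-103,4,118))"
```

```text
now 2.2 [702.7 -93.9  69.9] 118.0 [ 0.3 -0.2  0.6]
(706, -103, 30, 118) [-9.8 -1.2 39.9] 0.001
(706, -103, 4, 118) [-9.8 -1.1 65.9] 0.001
```

Request:
step_arm([
  {"tx":-10,"ty":-1,"tz":20},
  {"tx":-10,"ty":-1,"tz":45},
  {"tx":-10,"ty":-1,"tz":60},
  {"tx":-10,"ty":-1,"tz":65},
  {"tx":-10,"ty":-1,"tz":65},
])

```text
validation failed for argument at $.mo...
```

Run:
```python
from h import *
s=env.state()
d=s["eef_pos"];rel((645,12,4,118),(625,55,4,110),(622,100,4,90),(622,224,4,90),s=s)
c=cams(); cv2.imwrite("pics/t1.png",cv2.resize(c["top"]["pixels"][120:320,60:360],None,fx=2.5,fy=2.5,interpolation=cv2.INTER_CUBIC))
```

```text
now 2.2 [702.7 -93.9  69.9] 118.0 [ 0.3 -0.2  0.6]
(645, 12, 4, 118) [120.3  -0.9  66.3] 0.001
(625, 55, 4, 110) [167.7   1.6  66.5] 0.14
(622, 100, 4, 90) [208.8  20.1  66.5] 0.489
(622, 224, 4, 90) [318.3  78.4  66.7] 0.489
```

View pics/t1.png

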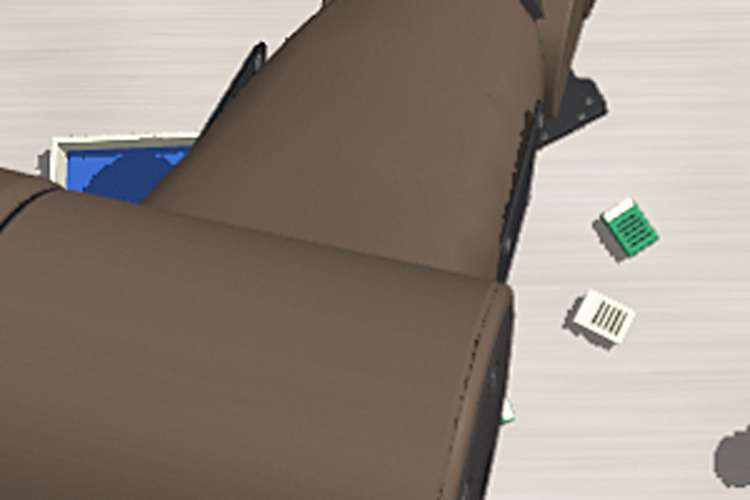

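The arm hides A from the top camera, while B and white are visible and unmoved. The move was refused because each row needs all four numbers.

Request:
step_arm([
  {"tx":-10,"ty":-1,"tz":20,"roll":0},
  {"tx":-10,"ty":-1,"tz":45,"roll":0},
  {"tx":-10,"ty":-1,"tz":60,"roll":0},
  {"tx":-10,"ty":-1,"tz":65,"roll":0},
  {"tx":-10,"ty":-1,"tz":65,"roll":0},
])

```text
t: 2.72
eef_pos: [707.6, -103.4, 6.1]
tcp_rot: [-3.141, -0.001, 2.06]
ft_force: [0.6, -0.1, 0.8]
opening: 0.214
grip_force: 0.0
```

Run:
```python
from h import *
rel((645,12,4,118),(627,50,4,110),(622,90,4,90),(622,224,4,90))
r=optics.read_camera("side"); cv2.imwrite("pics/s1.png",cv2.resize(r["pixels"][150:375,155:405],None,fx=3,fy=2.6,interpolation=cv2.INTER_CUBIC))
```

```text
now 2.7167 [ 707.6 -103.4    6.1] 118.0 [ 0.6 -0.1  0.8]
(645, 12, 4, 118) [131.2  -1.    2.2] 0.001
(627, 50, 4, 110) [173.2   1.    2.3] 0.14
(622, 90, 4, 90) [210.9  15.4   2.3] 0.489
(622, 224, 4, 90) [329.2  78.4   2.3] 0.489
```

View pics/s1.png

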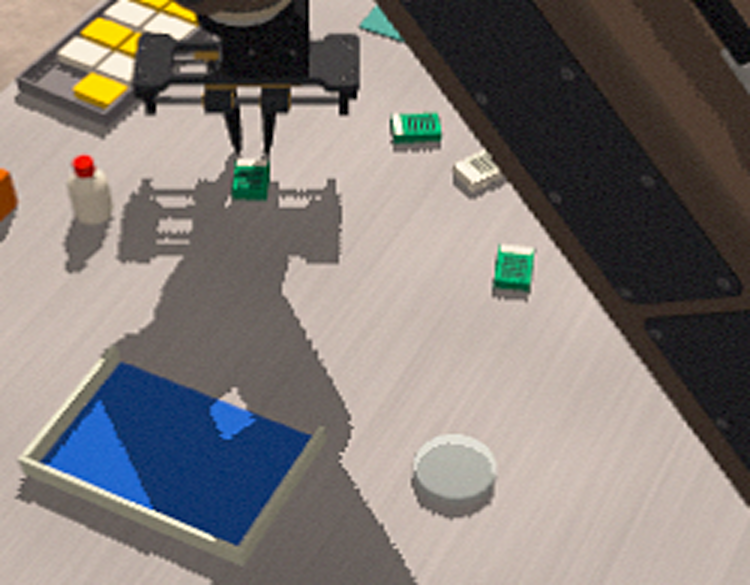

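The two fingertips stand behind A's label end at about (252,150) in the crop, aligned and centred.

Request:
step_arm([
  {"tx":4,"ty":0,"tz":1,"roll":0},
  {"tx":8,"ty":0,"tz":2,"roll":0},
  {"tx":12,"ty":0,"tz":2,"roll":0},
  {"tx":18,"ty":0,"tz":2,"roll":0},
  {"tx":26,"ty":0,"tz":2,"roll":0},
  {"tx":36,"ty":0,"tz":2,"roll":0},
  {"tx":46,"ty":0,"tz":2,"roll":0},
  {"tx":56,"ty":0,"tz":2,"roll":0},
  {"tx":66,"ty":0,"tz":2,"roll":0},
  {"tx":76,"ty":0,"tz":2,"roll":0},
  {"tx":85,"ty":0,"tz":2,"roll":0},
  {"tx":90,"ty":0,"tz":2,"roll":0},
])

```text
t: 3.77
eef_pos: [664.9, -23.1, 4.5]
tcp_rot: [-3.141, -0.0, 2.06]
ft_force: [-0.8, 0.0, -0.6]
opening: 0.209
grip_force: 0.0
```

```bash
cat >> h.py <<'E'
def greens(z=13):
    """centres/angles of green blobs in the side view, put on the lid plane"""
    r=optics.read_camera("side"); h=cv2.cvtColor(r["pixels"],cv2.COLOR_BGR2HSV)
    m=cv2.inRange(h,(65,120,25),(85,255,255)); m[:170]=0
    n,l,st,ce=cv2.connectedComponentsWithStats(m)
    for i in range(1,n):
        if st[i,4]>40: print("green px",ce[i].round(1),st[i,4],onz(r,ce[i],9).round(0)[:2])
E
python3 - <<'E'
from h import *
rel((645,12,4,118),(627,50,4,110),(622,90,4,90),(622,224,4,90)); greens()
E
```

```text
now 3.7667 [664.9 -23.1   4.5] 118.1 [-0.8  0.  -0.6]
(645, 12, 4, 118) [40.3 -1.   0.5] 0.001
(627, 50, 4, 110) [82.3  1.   0.5] 0.141
(622, 90, 4, 90) [120.   15.4   0.5] 0.49
(622, 224, 4, 90) [238.2  78.4   0.5] 0.49
green px [294.3 199.1] 128 [ 592. -188.]
green px [237.4 244.4] 171 [647.  10.]
green px [325.7 253.7] 164 [448. -66.]
```

Request:
step_arm([
  {"tx":6,"ty":0,"tz":0,"roll":0},
  {"tx":14,"ty":0,"tz":0,"roll":0},
  {"tx":23,"ty":0,"tz":0,"roll":0.02},
  {"tx":32,"ty":0.3,"tz":0,"roll":0.06},
  {"tx":41,"ty":1,"tz":0,"roll":0.1},
  {"tx":50,"ty":2,"tz":0,"roll":0.14},
  {"tx":59,"ty":3.5,"tz":0,"roll":0.18},
  {"tx":68,"ty":5.5,"tz":0,"roll":0.22},
  {"tx":77,"ty":7.5,"tz":0,"roll":0.26},
  {"tx":85.5,"ty":10,"tz":0,"roll":0.3},
  {"tx":94,"ty":13,"tz":0,"roll":0.34},
  {"tx":100,"ty":15,"tz":0,"roll":0.36},
])

```text
t: 4.82
eef_pos: [631.5, 71.8, 4.4]
tcp_rot: [-3.142, -0.0, 1.698]
ft_force: [-0.5, 0.4, -0.0]
opening: 0.208
grip_force: 0.1
```

Run:
```python
from h import *
rel((624,110,4,90),(624,226,4,90)); greens()
r=optics.read_camera("side"); cv2.imwrite("pics/s2.png",cv2.resize(r["pixels"][150:375,155:405],None,fx=3,fy=2.6,interpolation=cv2.INTER_CUBIC))
```

```text
now 4.8167 [631.5  71.8   4.4] 97.3 [-0.5  0.4 -0. ]
(624, 110, 4, 90) [38.9 -2.6  0.4] 0.127
(624, 226, 4, 90) [154.   12.1   0.4] 0.127
green px [325.3 254.1] 150 [448. -64.]
green px [223.8 278.3] 191 [626. 108.]
```

View pics/s2.png

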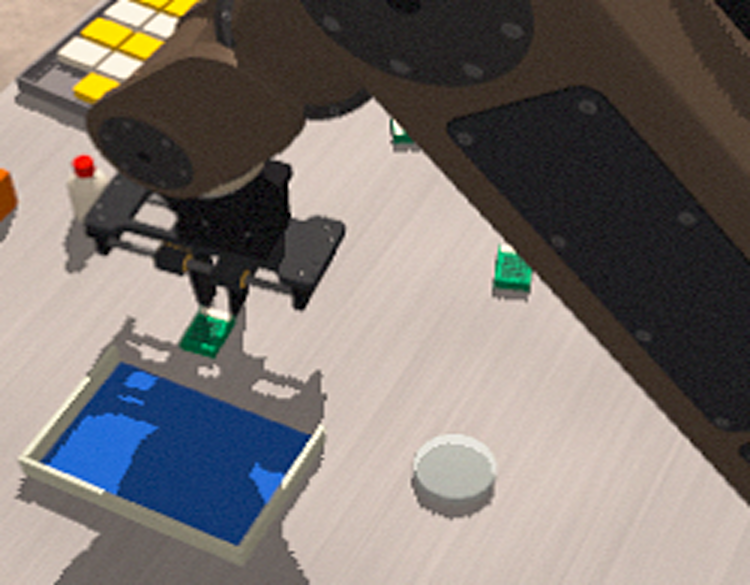

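A is still flush against the fingers at about (210,330) in the crop, just outside the mouth and well inside the side walls. I'll push straight in.

Request:
step_arm([
  {"tx":7,"ty":0,"tz":0,"roll":0.03},
  {"tx":17,"ty":0.5,"tz":0,"roll":0.06},
  {"tx":29,"ty":1,"tz":0,"roll":0.09},
  {"tx":41,"ty":2,"tz":0,"roll":0.127},
  {"tx":53,"ty":3,"tz":0,"roll":0.127},
  {"tx":65,"ty":4,"tz":0,"roll":0.127},
  {"tx":77,"ty":5,"tz":0,"roll":0.127},
  {"tx":89,"ty":6.5,"tz":0,"roll":0.127},
  {"tx":101,"ty":8,"tz":0,"roll":0.127},
  {"tx":113,"ty":9.5,"tz":0,"roll":0.127},
  {"tx":123,"ty":10.5,"tz":0,"roll":0.127},
  {"tx":130,"ty":11,"tz":0,"roll":0.127},
])

```text
t: 5.92
eef_pos: [625.9, 202.7, 4.4]
tcp_rot: [3.141, -0.0, 1.574]
ft_force: [0.6, -0.8, 0.4]
opening: 0.21
grip_force: 0.1
```

Run:
```python
from h import *
greens(); rel((594,-235,110,90),(594,-235,4,90))
```

```text
green px [192.4 323.3] 218 [625. 239.]
now 5.9667 [625.8 203.4   4.4] 90.2 [-0.4  0.7 -0.1]
(594, -235, 110, 90) [-438.2  -33.2 -105.7] 0.003
(594, -235, 4, 90) [-4.383e+02 -3.330e+01  3.000e-01] 0.003
```

A is in at (625,239). Next I back off, lift and travel to B.

Request:
step_arm([
  {"tx":-8,"ty":0,"tz":0,"roll":0},
  {"tx":-16,"ty":0,"tz":-20,"roll":0},
  {"tx":-30,"ty":0,"tz":-60,"roll":0},
  {"tx":-50,"ty":0,"tz":-95,"roll":0},
  {"tx":-90,"ty":-5,"tz":-100,"roll":0},
  {"tx":-130,"ty":-10,"tz":-100,"roll":0},
  {"tx":-170,"ty":-15,"tz":-100,"roll":0},
  {"tx":-210,"ty":-20,"tz":-100,"roll":0},
  {"tx":-250,"ty":-25,"tz":-100,"roll":0},
  {"tx":-290,"ty":-30,"tz":-100,"roll":0},
  {"tx":-330,"ty":-33,"tz":-100,"roll":0},
  {"tx":-370,"ty":-33,"tz":-100,"roll":0},
])

```text
t: 6.97
eef_pos: [592.3, -171.8, 104.6]
tcp_rot: [-3.141, -0.0, 1.572]
ft_force: [1.2, 0.1, -0.3]
opening: 0.211
grip_force: 0.0
```

Request:
step_arm([
  {"tx":-40,"ty":0,"tz":0,"roll":0},
  {"tx":-75,"ty":0,"tz":0,"roll":0},
  {"tx":-75,"ty":0,"tz":0,"roll":0},
  {"tx":-75,"ty":0,"tz":30,"roll":0},
  {"tx":-75,"ty":0,"tz":60,"roll":0},
  {"tx":-75,"ty":0,"tz":75,"roll":0},
  {"tx":-75,"ty":0,"tz":75,"roll":0},
  {"tx":-75,"ty":0,"tz":75,"roll":0},
])

```text
t: 7.63
eef_pos: [593.3, -244.3, 29.1]
tcp_rot: [-3.14, -0.001, 1.572]
ft_force: [-0.2, 0.1, 1.4]
opening: 0.209
grip_force: 0.0
```

Run:
```python
from h import *
rel((594,-242,4,90)); greens()
r=optics.read_camera("side"); cv2.imwrite("pics/s3.png",cv2.resize(r["pixels"][140:365,155:405],None,fx=3,fy=2.6,interpolation=cv2.INTER_CUBIC))
```

```text
now 7.6333 [ 593.3 -244.3   29.1] 90.1 [-0.2  0.1  1.4]
(594, -242, 4, 90) [ 2.2  0.7 25.1] 0.001
green px [294.3 199.1] 129 [ 592. -188.]
green px [325.8 253.7] 163 [448. -66.]
green px [192.1 323.6] 222 [625. 240.]
```

View pics/s3.png

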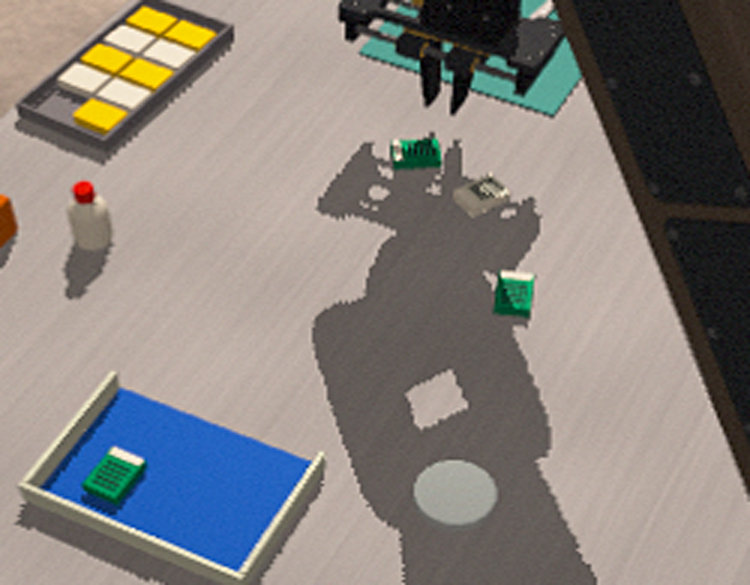

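A lies flat in the bay at about (115,472). The fingers are behind B but square to the world. I'll turn them parallel to B's long side first, so the contact is flush and pushes it clear of white.

Request:
step_arm([
  {"tx":5,"ty":10,"tz":0,"roll":-0.12},
  {"tx":15,"ty":21,"tz":0,"roll":-0.24},
  {"tx":22,"ty":21,"tz":0,"roll":-0.36},
  {"tx":22,"ty":21,"tz":5,"roll":-0.48},
  {"tx":22,"ty":21,"tz":15,"roll":-0.57},
  {"tx":22,"ty":21,"tz":22,"roll":-0.57},
  {"tx":22,"ty":21,"tz":25,"roll":-0.57},
  {"tx":22,"ty":21,"tz":25,"roll":-0.57},
])

```text
t: 8.4
eef_pos: [614.8, -221.9, 4.5]
tcp_rot: [3.142, -0.0, 2.14]
ft_force: [0.1, -0.4, -0.7]
opening: 0.211
grip_force: 0.0
```

Run:
```python
from h import *
rel((590,-150,4,90)); greens()
r=optics.read_camera("side"); cv2.imwrite("pics/s4.png",cv2.resize(r["pixels"][150:250,255:365],None,fx=5,fy=5,interpolation=cv2.INTER_CUBIC))
```

```text
now 8.4 [ 614.8 -221.9    4.5] 122.6 [ 0.1 -0.4 -0.7]
(590, -150, 4, 90) [73.9 17.8  0.5] 0.569
green px [294.3 199.1] 126 [ 592. -188.]
green px [325.7 253.7] 164 [448. -66.]
green px [192.  323.7] 220 [625. 240.]
```

View pics/s4.png

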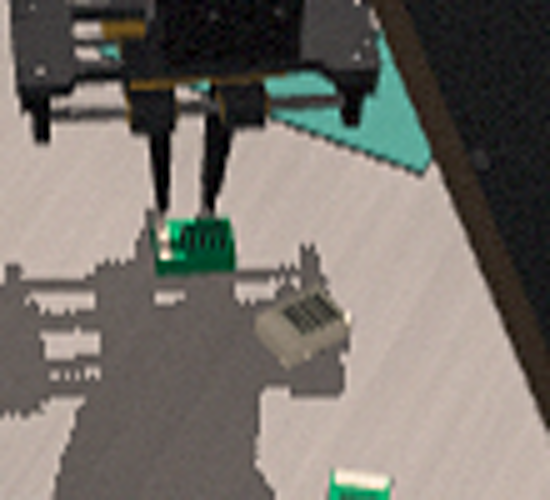

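The fingers are parallel to B's long side but about 4 mm toward the label end: tips at (165,205) and (208,210), B's edge from 155 to 232. I'll correct that while closing the gap, then push and turn.

Request:
step_arm([
  {"tx":3,"ty":-4,"tz":0,"roll":0},
  {"tx":7,"ty":-4,"tz":0,"roll":0},
  {"tx":12,"ty":-4,"tz":0,"roll":0},
  {"tx":18,"ty":-4,"tz":0,"roll":0.03},
  {"tx":25,"ty":-3.5,"tz":0,"roll":0.07},
  {"tx":32,"ty":-3,"tz":0,"roll":0.11},
  {"tx":39,"ty":-2,"tz":0,"roll":0.15},
  {"tx":46,"ty":-0.5,"tz":0,"roll":0.2},
  {"tx":53,"ty":1,"tz":0,"roll":0.25},
  {"tx":60,"ty":3,"tz":0,"roll":0.3},
  {"tx":67,"ty":5.5,"tz":0,"roll":0.35},
  {"tx":73,"ty":8,"tz":0,"roll":0.4},
])

```text
t: 9.5
eef_pos: [581.6, -155.3, 4.6]
tcp_rot: [3.142, -0.0, 1.74]
ft_force: [-0.3, -0.2, -0.9]
opening: 0.212
grip_force: 0.0
```

Run:
```python
from h import *
rel((576,-120,4,90),(574,-60,4,90)); greens()
```

```text
now 9.5 [ 581.6 -155.3    4.6] 99.7 [-0.3 -0.2 -0.9]
(576, -120, 4, 90) [35.8  0.4  0.6] 0.169
(574, -60, 4, 90) [95.3  8.5  0.6] 0.169
green px [288.1 216.6] 148 [ 579. -127.]
green px [325.7 253.7] 164 [448. -66.]
green px [192.1 323.7] 220 [625. 240.]
```

Request:
step_arm([
  {"tx":5,"ty":0,"tz":0,"roll":0.03},
  {"tx":13,"ty":0,"tz":0,"roll":0.06},
  {"tx":22,"ty":0,"tz":0,"roll":0.1},
  {"tx":32,"ty":0.5,"tz":0,"roll":0.14},
  {"tx":42,"ty":1.5,"tz":0,"roll":0.169},
  {"tx":52,"ty":3,"tz":0,"roll":0.169},
  {"tx":62,"ty":4.5,"tz":0,"roll":0.169},
  {"tx":72,"ty":6,"tz":0,"roll":0.169},
  {"tx":82,"ty":7.7,"tz":0,"roll":0.169},
  {"tx":92,"ty":9.4,"tz":0,"roll":0.169},
  {"tx":102,"ty":11,"tz":0,"roll":0.169},
  {"tx":110,"ty":12.4,"tz":0,"roll":0.169},
])

```text
t: 10.55
eef_pos: [575.4, -44.4, 4.4]
tcp_rot: [-3.142, -0.0, 1.574]
ft_force: [-0.0, 0.1, -0.1]
opening: 0.217
grip_force: 0.1
```

Run:
```python
from h import *
rel((574,208,4,90)); greens()
```

```text
now 10.55 [575.4 -44.4   4.4] 90.2 [-0.   0.1 -0.1]
(574, 208, 4, 90) [252.4  -0.5   0.5] 0.004
green px [268.2 247.8] 175 [577. -16.]
green px [325.7 253.7] 164 [448. -66.]
green px [192.  323.7] 222 [625. 241.]
```

Request:
step_arm([
  {"tx":6,"ty":0,"tz":0,"roll":0},
  {"tx":15,"ty":0,"tz":0,"roll":0},
  {"tx":26,"ty":0,"tz":0,"roll":0},
  {"tx":37,"ty":0,"tz":0,"roll":0},
  {"tx":48,"ty":0,"tz":0,"roll":0},
  {"tx":59,"ty":0,"tz":0,"roll":0},
  {"tx":70,"ty":0,"tz":0,"roll":0},
  {"tx":81,"ty":0,"tz":0,"roll":0},
  {"tx":92,"ty":0,"tz":0,"roll":0},
  {"tx":103,"ty":0,"tz":0,"roll":0},
  {"tx":114,"ty":0,"tz":0,"roll":0},
  {"tx":122,"ty":0,"tz":0,"roll":0},
])

```text
t: 11.6
eef_pos: [575.0, 77.8, 4.4]
tcp_rot: [3.142, -0.0, 1.574]
ft_force: [-1.2, -0.1, 0.8]
opening: 0.212
grip_force: 0.1
```

Run:
```python
from h import *
rel((574,208,4,90)); greens()
```

```text
now 11.6 [575.   77.8   4.4] 90.2 [-1.2 -0.1  0.8]
(574, 208, 4, 90) [130.2  -0.6   0.4] 0.003
green px [325.7 253.7] 164 [448. -66.]
green px [242.8 286. ] 203 [577. 106.]
green px [192.  323.6] 220 [625. 240.]
```

Request:
step_arm([
  {"tx":6,"ty":0,"tz":0,"roll":0},
  {"tx":15,"ty":0,"tz":0,"roll":0},
  {"tx":26,"ty":-1,"tz":0,"roll":0},
  {"tx":38,"ty":-1,"tz":0,"roll":0},
  {"tx":50,"ty":-2,"tz":0,"roll":0},
  {"tx":62,"ty":-2,"tz":0,"roll":0},
  {"tx":74,"ty":-2,"tz":0,"roll":0},
  {"tx":86,"ty":-2,"tz":0,"roll":0},
  {"tx":98,"ty":-2,"tz":0,"roll":0},
  {"tx":110,"ty":-2,"tz":0,"roll":0},
  {"tx":121,"ty":-2,"tz":0,"roll":0},
  {"tx":128,"ty":-2,"tz":0,"roll":0},
])

```text
t: 12.65
eef_pos: [572.7, 205.9, 4.5]
tcp_rot: [3.141, -0.0, 1.574]
ft_force: [-0.0, -0.2, 0.3]
opening: 0.211
grip_force: 0.1
```

Run:
```python
from h import *
greens(); rel((434,-113,30,73),(434,-113,110,73))
```

```text
green px [192.  323.7] 221 [625. 241.]
green px [213.5 331.3] 227 [575. 234.]
now 12.7 [572.6 206.5   4.4] 90.2 [-0.3  1.  -0.4]
(434, -113, 30, 73) [-319.  -140.   -25.7] 0.301
(434, -113, 110, 73) [-318.9 -139.9 -105.7] 0.301
```

Request:
step_arm([
  {"tx":-8,"ty":0,"tz":0,"roll":0},
  {"tx":-18,"ty":0,"tz":-20,"roll":0},
  {"tx":-30,"ty":0,"tz":-60,"roll":0},
  {"tx":-50,"ty":-10,"tz":-90,"roll":0},
  {"tx":-85,"ty":-25,"tz":-90,"roll":0.1},
  {"tx":-120,"ty":-40,"tz":-90,"roll":0.2},
  {"tx":-155,"ty":-55,"tz":-90,"roll":0.25},
  {"tx":-190,"ty":-70,"tz":-90,"roll":0.25},
  {"tx":-225,"ty":-85,"tz":-90,"roll":0.25},
  {"tx":-260,"ty":-100,"tz":-90,"roll":0.25},
  {"tx":-295,"ty":-120,"tz":-90,"roll":0.25},
  {"tx":-325,"ty":-135,"tz":-90,"roll":0.25},
])

```text
t: 13.7
eef_pos: [436.6, -123.4, 94.5]
tcp_rot: [-3.141, 0.0, 1.323]
ft_force: [0.6, -0.3, 0.2]
opening: 0.21
grip_force: 0.0
```

Request:
step_arm([
  {"tx":0,"ty":0,"tz":0,"roll":0},
  {"tx":0,"ty":0,"tz":20,"roll":0},
  {"tx":0,"ty":0,"tz":50,"roll":0},
  {"tx":0,"ty":0,"tz":65,"roll":0},
  {"tx":0,"ty":0,"tz":65,"roll":0},
])

```text
t: 14.12
eef_pos: [437.3, -121.0, 27.2]
tcp_rot: [-3.138, -0.001, 1.323]
ft_force: [-1.5, -0.5, -0.2]
opening: 0.207
grip_force: 0.0
```

Run:
```python
from h import *
rel((438,-117,4,76)); greens()
```

```text
now 14.1167 [ 437.3 -121.    27.2] 75.8 [-1.5 -0.5 -0.2]
(438, -117, 4, 76) [ 4.1 -0.2 23.2] -0.004
green px [325.8 253.8] 164 [448. -66.]
green px [192.  323.7] 222 [625. 241.]
green px [213.4 331.8] 224 [574. 235.]
```

Request:
step_arm([
  {"tx":0,"ty":0,"tz":10,"roll":0},
  {"tx":0,"ty":0,"tz":20,"roll":0},
  {"tx":0,"ty":0,"tz":25,"roll":0},
  {"tx":0,"ty":0,"tz":25,"roll":0},
  {"tx":4,"ty":0,"tz":25,"roll":0},
  {"tx":9,"ty":0,"tz":25,"roll":0},
  {"tx":14,"ty":0,"tz":25,"roll":0},
  {"tx":20,"ty":0,"tz":25,"roll":0},
  {"tx":26,"ty":0,"tz":25,"roll":0},
  {"tx":32,"ty":0,"tz":25,"roll":0},
  {"tx":38,"ty":0,"tz":25,"roll":0},
  {"tx":43,"ty":0,"tz":25,"roll":0},
])

```text
t: 15.17
eef_pos: [449.4, -78.5, 4.4]
tcp_rot: [-3.142, -0.0, 1.324]
ft_force: [0.1, -0.3, -0.1]
opening: 0.209
grip_force: 0.1
```

Run:
```python
from h import *
greens(); rel((520,90,4,66))
r=optics.read_camera("side"); cv2.imwrite("pics/s5.png",cv2.resize(r["pixels"][180:360,180:390],None,fx=3.3,fy=3.3,interpolation=cv2.INTER_CUBIC))
```

```text
green px [320.8 258.7] 166 [452. -47.]
green px [192.  323.6] 220 [625. 240.]
green px [213.3 331.8] 223 [574. 235.]
now 15.2167 [449.4 -78.1   4.4] 75.9 [-0.9  0.7 -0.3]
(520, 90, 4, 66) [180.2  27.5   0.5] 0.173
```

View pics/s5.png

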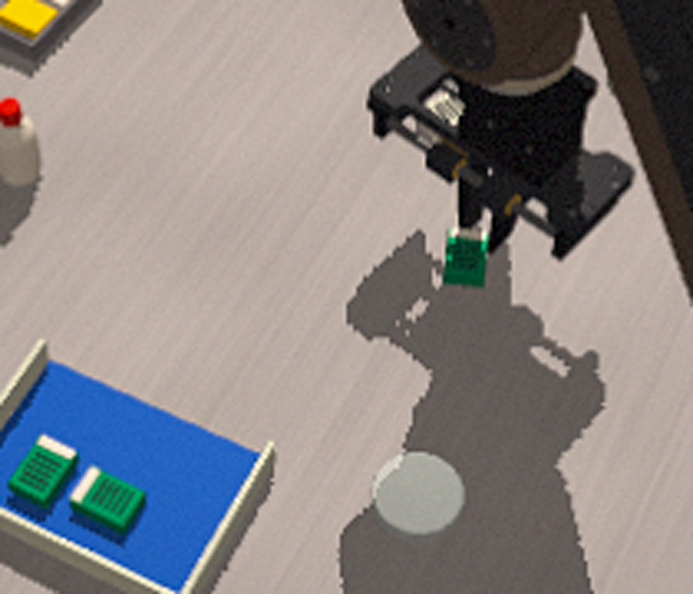

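C's corner sits between the two fingertips at about (468,255), as planned. A and B lie flat in the bay, the dish at (418,492) is untouched and white is visible behind the gripper. I'll steer C to the right-hand heading.

Request:
step_arm([
  {"tx":5,"ty":0.5,"tz":0,"roll":0.03},
  {"tx":12,"ty":1.5,"tz":0,"roll":0.07},
  {"tx":20,"ty":2.5,"tz":0,"roll":0.11},
  {"tx":28,"ty":4,"tz":0,"roll":0.15},
  {"tx":36,"ty":5.5,"tz":0,"roll":0.18},
  {"tx":44,"ty":7,"tz":0,"roll":0.2},
  {"tx":52,"ty":8.5,"tz":0,"roll":0.2},
  {"tx":60,"ty":10,"tz":0,"roll":0.2},
  {"tx":68,"ty":11.5,"tz":0,"roll":0.2},
  {"tx":76,"ty":13,"tz":0,"roll":0.2},
  {"tx":84,"ty":14.5,"tz":0,"roll":0.2},
  {"tx":89,"ty":15.5,"tz":0,"roll":0.2},
])

```text
t: 16.27
eef_pos: [486.4, 4.1, 4.4]
tcp_rot: [3.141, -0.0, 1.124]
ft_force: [0.1, -0.4, 0.3]
opening: 0.21
grip_force: 0.1
```

```bash
cat >> h.py <<'E'
def rect():
    """green+label outlines in side view: min-area rects of world-projected green pixels"""
    r=optics.read_camera("side"); h=cv2.cvtColor(r["pixels"],cv2.COLOR_BGR2HSV)
    m=cv2.inRange(h,(65,120,25),(85,255,255)); m[:170]=0
    n,l,st,ce=cv2.connectedComponentsWithStats(m)
    for i in range(1,n):
        if st[i,4]>40:
            p=np.argwhere(l==i)[:,::-1]
            q=np.array([onz(r,a,9)[:2] for a in p],np.float32); b=cv2.minAreaRect(q)
            print("rect",np.round(b[0]),np.round(b[1]),round(b[2]),"x",q[:,0].min().round(),q[:,0].max().round(),"y",q[:,1].min().round(),q[:,1].max().round())
E
python3 - <<'E'
from h import *
rect(); rel((515,100,4,66))
E
```

```text
rect [495.  34.] [30. 39.] 10 x 478.0 512.0 y 14.0 55.0
rect [626. 240.] [31. 37.] 1 x 610.0 641.0 y 221.0 258.0
rect [576. 235.] [30. 39.] 90 x 556.0 595.0 y 220.0 250.0
now 16.3167 [486.6   4.4   4.4] 64.4 [ 0.1 -0.3 -0.3]
(515, 100, 4, 66) [ 98.4 -15.6   0.4] -0.027
```

Request:
step_arm([
  {"tx":5,"ty":0,"tz":0,"roll":0},
  {"tx":12,"ty":0,"tz":0,"roll":0},
  {"tx":20,"ty":0,"tz":0,"roll":0},
  {"tx":28,"ty":0,"tz":0,"roll":-0.02},
  {"tx":36,"ty":0,"tz":0,"roll":-0.04},
  {"tx":44,"ty":-0.3,"tz":0,"roll":-0.06},
  {"tx":52,"ty":-0.8,"tz":0,"roll":-0.08},
  {"tx":60,"ty":-1.4,"tz":0,"roll":-0.1},
  {"tx":68,"ty":-2.2,"tz":0,"roll":-0.13},
  {"tx":75,"ty":-3,"tz":0,"roll":-0.16},
  {"tx":82,"ty":-4,"tz":0,"roll":-0.19},
  {"tx":87,"ty":-5,"tz":0,"roll":-0.21},
])

```text
t: 17.32
eef_pos: [519.3, 84.6, 4.4]
tcp_rot: [3.141, -0.0, 1.337]
ft_force: [0.0, 0.9, 0.2]
opening: 0.214
grip_force: 0.1
```

Run:
```python
from h import *
rect(); rel((524,185,4,90))
```

```text
rect [521. 115.] [29. 39.] 21 x 503.0 542.0 y 94.0 137.0
rect [626. 240.] [31. 37.] 1 x 610.0 641.0 y 221.0 258.0
rect [576. 235.] [30. 39.] 90 x 556.0 595.0 y 220.0 250.0
now 17.3667 [519.5  85.1   4.4] 76.7 [-1.   1.   0.4]
(524, 185, 4, 90) [ 98.3 -18.6   0.5] -0.233
```

Request:
step_arm([
  {"tx":5,"ty":0.8,"tz":0,"roll":0},
  {"tx":12,"ty":2,"tz":0,"roll":0},
  {"tx":20,"ty":3.5,"tz":0,"roll":0},
  {"tx":28,"ty":4,"tz":0,"roll":0},
  {"tx":36,"ty":3,"tz":0,"roll":-0.01},
  {"tx":45,"ty":1,"tz":0,"roll":-0.02},
  {"tx":54,"ty":-1,"tz":0,"roll":-0.04},
  {"tx":63,"ty":-3,"tz":0,"roll":-0.06},
  {"tx":72,"ty":-5,"tz":0,"roll":-0.08},
  {"tx":81,"ty":-7,"tz":0,"roll":-0.1},
  {"tx":89,"ty":-9,"tz":0,"roll":-0.1},
  {"tx":95,"ty":-10.5,"tz":0,"roll":-0.1},
])

```text
t: 18.37
eef_pos: [531.1, 179.7, 4.4]
tcp_rot: [3.142, -0.0, 1.434]
ft_force: [0.5, -0.2, 0.5]
opening: 0.208
grip_force: 0.1
```

Run:
```python
from h import *
rect(); rel((530,185,4,90))
```

```text
rect [626. 240.] [32. 37.] 2 x 609.0 641.0 y 221.0 258.0
rect [578. 235.] [30. 42.] 90 x 557.0 598.0 y 220.0 250.0
rect [530. 209.] [28. 38.] 31 x 510.0 551.0 y 186.0 232.0
now 18.4167 [531.1 180.3   4.4] 82.2 [-0.2  0.4  0.9]
(530, 185, 4, 90) [ 4.5 -1.7  0.4] -0.136
```

C is inside, x 510–551 and y 186–232. I'll back off, lift, and clear the top camera's view for a final check.

Request:
step_arm([
  {"tx":-8,"ty":0,"tz":0,"roll":0},
  {"tx":-18,"ty":0,"tz":-10,"roll":0},
  {"tx":-25,"ty":0,"tz":-45,"roll":0},
  {"tx":-25,"ty":0,"tz":-85,"roll":0},
  {"tx":-25,"ty":0,"tz":-125,"roll":0},
  {"tx":-25,"ty":0,"tz":-165,"roll":0},
  {"tx":-25,"ty":0,"tz":-205,"roll":0},
  {"tx":5,"ty":-25,"tz":-210,"roll":0},
  {"tx":35,"ty":-50,"tz":-210,"roll":0},
  {"tx":65,"ty":-75,"tz":-210,"roll":0},
  {"tx":95,"ty":-100,"tz":-210,"roll":0},
  {"tx":125,"ty":-125,"tz":-210,"roll":0},
])

```text
t: 19.42
eef_pos: [423.5, 319.2, 215.3]
tcp_rot: [3.141, -0.0, 1.432]
ft_force: [0.3, -0.8, -0.2]
opening: 0.209
grip_force: 0.0
```

Request:
step_arm([
  {"tx":252,"ty":-209,"tz":0,"roll":-0.8},
  {"tx":252,"ty":-209,"tz":0,"roll":-0.8},
  {"tx":252,"ty":-209,"tz":0,"roll":-0.8},
  {"tx":252,"ty":-209,"tz":0,"roll":-0.8},
  {"tx":252,"ty":-209,"tz":0,"roll":-0.8},
  {"tx":252,"ty":-209,"tz":0,"roll":-0.8},
  {"tx":252,"ty":-209,"tz":0,"roll":-0.8},
  {"tx":252,"ty":-209,"tz":0,"roll":-0.8},
  {"tx":252,"ty":-209,"tz":0,"roll":-0.8},
  {"tx":252,"ty":-209,"tz":0,"roll":-0.8},
  {"tx":252,"ty":-209,"tz":0,"roll":-0.8},
  {"tx":252,"ty":-209,"tz":0,"roll":-0.8},
])

```text
t: 20.42
eef_pos: [253.1, 596.4, 214.9]
tcp_rot: [3.142, 0.0, 2.232]
ft_force: [0.0, 0.9, -0.2]
opening: 0.21
grip_force: 0.0
```

Run:
```python
from h import *
rect(); print(env.state()["eef_pos"])
for n in("top","side"):
    r=optics.read_camera(n); a=cv2.imread(f"pics/{n}0.png"); d=cv2.absdiff(a,r["pixels"]).max(2)
    m=cv2.morphologyEx((d>50).astype(np.uint8),cv2.MORPH_OPEN,np.ones((2,2)))
    k,l,st,ce=cv2.connectedComponentsWithStats(m)
    print(n,[tuple(st[i]) for i in range(1,k) if st[i,4]>12])
    if n=="top":
        h=cv2.cvtColor(r["pixels"],cv2.COLOR_BGR2HSV); g=cv2.inRange(h,(65,120,25),(85,255,255))
        k,l,st,ce=cv2.connectedComponentsWithStats(g)
        for i in range(1,k):
            if 40<st[i,4]<900: print(ce[i].round(1),st[i],onz(r,ce[i],13).round())
```

```text
rect [ 552. -304.] [119.  50.] 29 x 511.0 616.0 y -355.0 -294.0
rect [626. 239.] [32. 40.] 2 x 609.0 641.0 y 219.0 258.0
rect [576. 235.] [30. 39.] 90 x 556.0 595.0 y 220.0 250.0
rect [531. 211.] [28. 35.] 28 x 510.0 551.0 y 189.0 232.0
[253.07255888 596.44436766 214.89502986]
top [(np.int32(235), np.int32(161), np.int32(28), np.int32(21), np.int32(338)), (np.int32(92), np.int32(193), np.int32(25), np.int32(16), np.int32(364)), (np.int32(298), np.int32(201), np.int32(26), np.int32(25), np.int32(380)), (np.int32(96), np.int32(212), np.int32(18), np.int32(23), np.int32(374)), (np.int32(103), np.int32(234), np.int32(26), np.int32(24), np.int32(356)), (np.int32(239), np.int32(276), np.int32(27), np.int32(21), np.int32(348))]
[102.4 198.8] [ 94 192  22  15 226] [623. 236.  13.]
[104.3 223.2] [ 97 213  16  19 247] [572. 229.  13.]
[113.7 244.9] [104 235  21  20 227] [528. 208.  13.]
side [(np.int32(517), np.int32(181), np.int32(20), np.int32(45), np.int32(336)), (np.int32(287), np.int32(195), np.int32(16), np.int32(14), np.int32(196)), (np.int32(233), np.int32(215), np.int32(13), np.int32(16), np.int32(192)), (np.int32(421), np.int32(228), np.int32(100), np.int32(91), np.int32(583)), (np.int32(320), np.int32(248), np.int32(14), np.int32(18), np.int32(216)), (np.int32(183), np.int32(313), np.int32(22), np.int32(26), np.int32(353)), (np.int32(407), np.int32(321), np.int32(16), np.int32(18), np.int32(105)), (np.int32(202), np.int32(322), np.int32(23), np.int32(24), np.int32(352)), (np.int32(231), np.int32(322), np.int32(14), np.int32(24), np.int32(310)), (np.int32(305), np.int32(388), np.int32(59), np.int32(32), np.int32(621))]
```

The only changes in the top view are the three old and three new green positions. White and the bystanders have not moved, and both views put the three greens inside the bay.

```bash
python3 -c "
from cell import env
print(env.job_done())"
```

```text
the job is handed in; nothing more can be done
None
```

All three green cassettes now lie on the blue floor of the bay, the top view shows the white cassette and everything else unmoved, and the job was handed in at about 20.5 s of the 61 s allowed.

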